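# Gauge the depth of a block heater's well

## Task

Take the steel depth rod out of its stand and slide it down the large well of the block heater until it bottoms: push on past the light drag until the sprung seat at the bottom gives a little, but gently, without driving the seat to its hard stop. Leave the rod standing there bottomed, and record its exposed length by sliding the scale's pointer level with the rod's top. Leave the beaker, bottle and carton where they are, and let go of everything.

Things in the scene. Friction and masses are not known exactly. Their poses are not given: they have to be found in the camera images.
- rod_head (a point): Centre of the head of the loose plain steel depth rod (0.25 kg), upright in its stand at first. The rod is 130 mm long: round shaft 14 mm in diameter, tapering to 8 mm over the last 7 mm at the foot; on top a flat head 26 mm (its x) by 16 mm (its y) by 30 mm high: grip it across its y. This point is 15 mm below the top and 115 mm above the foot; z runs up the rod.
- rod_top (a point): Centre of the flat top of the rod, 130 mm above its foot; z runs up the rod.
- rod_foot (a point): Centre of the rod's foot (lower end).
- stand: Grey plastic stand, fixed, 60 x 60 x 50 mm high, with one central upright hole 16 mm wide and 40 mm deep in which the rod stands (it must rise 40 mm to come out). Left or right of the heater. Origin at the centre of its underside.
- heater: The block heater, fixed. Origin on the bench; x points away from the robot, y to the left, turned by its yaw. Its bare aluminium block is 100 x 100 mm, 95 mm high, with the large well in the centre of its top, 60 mm along -y of the origin. Two smaller 9.5 mm wells near the robot-side edge are not used. A white 50 mm high housing with the scale post adjoins the block.
- bore (a point): Centre of the mouth of the large well: a blind bore 15.5 mm wide with a 3 mm chamfer. z is up; x and y are the heater's own axes. The sprung seat at its bottom lies at an unknown depth between 35 and 67 mm. From about 10 mm down a sprung pad in the wall drags on the rod with some 5 to 9 N, enough to hold it up: it does not fall home alone.
- seat (a joint): Downward travel of the sprung seat at the bottom of the large well, in m: 0 when free, hard stop at 0.008. It resists with about 0.6 N plus 2 N per mm; the drag of the wall pad adds to this. It should be pressed to between 0.0015 and 0.006.
- tab (a point): Grip point of the scale's cursor: a black upright plate 30 mm (heater x) by 10 mm (heater y) by 42 mm high; the point is 16 mm below its upper edge. Pinch it from above across the 10 mm. It slides straight up and down a post 100 mm farther along heater x, 205 mm high, and stays where left (friction 3.5 N). It stands 120 mm along heater +y and 10 mm along -x from the well.
- pointer (a point): Tip of the cursor's slim black pointer bar (4 mm high, this point at mid-height), which points along heater -y towards the rod, 26 mm below and 56 mm to the side of the tab point. Its height is what counts as the reading; z is up.
- cursor (a joint): Height setting of the cursor in m, 0 lowest (pointer 130 mm above the bench), 0.065 highest, growing upward.
- beaker: Bystander: glass beaker, 72 mm wide, 90 mm high, origin at the centre of its underside; left or right of the heater, opposite to the stand.
- bottle: Bystander: amber bottle, 52 mm wide, 110 mm high, origin at the centre of its underside.
- carton: Bystander: white paperboard carton 70 x 120 x 50 mm, origin at the centre of its underside.
Things that resemble listed ones, but are neither listed nor needed, are in the scene too. Of the things that look like the part that bears rod_head, the largest one is meant.

How it is judged:
On the way, in this order (a step that is already met when the one before it is completed fails the run):
1. the rod's foot is at least 22 mm down the large well (z of rod_foot in the frame of bore below -0.022 m and horizontal distance between rod_foot and bore below 0.005 m), for 0.1 s.
2. the rod bottoms: it presses the sprung seat down by at least 1.5 mm (value of joint seat above 0.0015 m and horizontal distance between rod_foot and bore below 0.005 m), for 0.2 s.
At the end, for the whole second after the job is handed in: The rod stands upright in the large well, still resting on the seat (seat down by more than 0.2 mm), the pointer's tip is level with the rod's top within 4 mm, and the cursor is at rest (value of joint seat above 0.0002 m and horizontal distance between rod_foot and bore below 0.005 m and z of rod_foot in the frame of bore below -0.03 m and angle between rod_top's own z axis and vertical below 0.1 rad and z of rod_top in the frame of pointer between -0.004 and 0.004 m and velocity of joint cursor between -0.005 and 0.005 m/s); the robot touches nothing.
It fails at once if the seat is driven down more than 6 mm, close to its hard stop (value of joint seat above 0.006 m).
It fails at once if the beaker, bottle or carton is moved more than 20 mm (distance of any of beaker, bottle, carton from where it was at the start of the episode above 0.02 m).
It also fails if it takes over 64 s, if anything falls off the work surface, if the arm or the gripper's body presses on something with over 40 N, if the wrist force passes 120 N, or if a joint passes its speed limit or range.

## Robot

A 6-joint arm with a two-finger parallel gripper is mounted at the origin on the work surface. World frame = base frame: x ahead of the robot, y to its left, z up, the work surface at z = 0. Lengths are in m, angles in rad, forces in N, time in s.
With the tool pointing down it reaches from about 0.35 to 0.775 m from the base axis. Payload 5.5 kg.
Tool frame: the origin (TCP) lies at the very end of the fingers, on their centre line; the grasp point (between the pads) lies 19 mm behind it (grip_point_offset is the distance from the TCP to the grasp point, in m); z points along the fingers, y is the direction in which the jaws open and shut (so a half turn about z gives the same grasp; the last joint's range is limited). The gripper opens to 85 mm and grips with 20 to 120 N. Pads are 22 mm wide; open, the fingers measure 114 mm over their backs; the gripper's body (76 mm by 85 mm) begins 54 mm behind the grasp point. The pads swing forward as they close: fully open they stand 13 mm farther back than shut.
Start: joints at [1.188, 0.313, 0.046, 1.304, 0, 1.431], TCP at [0.138, 0.558, 0.231] pointing down, gripper open.
Joint ranges: [-2.76, 2.76], [-0.86, 1.69], [-1.03, 1.26], [-2.2, 2.34], [-1.47, 1.5], [-3.14, 3.14]. Speed limits (rad/s): [2.57, 2.57, 3.14, 3.14, 3.14, 3.14].

## Interface

Orientations are given as a unit quaternion [w, x, y, z].
In Python, from workcell import * gives the robot as it stands.
- The arm moves only by the shell command python3 -m crank 'ROWS' [OPENING] [FORCE]. ROWS is a JSON object of lists of equal length, an entry for each row: "travel": the shift along the tool's x, y, z in units of 40 mm (1.0 is 40 mm), a list of three; "turn": the turn about the tool's z in rad. In form: {"travel": [[x, y, z], ...], "turn": [turn, ...]}. A call has 1 to 5 rows; each row is the pose to reach, as a shift and turn from the pose commanded when the call began, along the tool's axes at that moment; what a row does not reach only later rows make up. A row lasts 1/12 s, in which the tool goes at most 41.7 mm and 7.16 degrees, less where a joint would pass 70% of its speed; a pose out of reach is approached as far as the arm can. A call with a gripper value outside its range is refused whole. OPENING is the finger opening in mm, from 0 to 85.4, set as the call begins (- or left out, the last holds). The fingers move at their own pace and stop on an object; FORCE is the grip in N (left out, the last holds). Time passes only in rows, so rows that repeat a pose let the fingers close. It gives the time, the measured TCP pose, the force and the opening at its end, in the units of the state.
- get_state(): the state, without advancing time (a new reading comes with each control period).
- read_camera(name): name is "side" or "top" or "wrist"; returns a dict with "image" (400x640x3 uint8, red, green, blue), "K" (3x3 intrinsics, pixels), "R" (3x3) and "t" (3): a world point X has camera coordinates R X + t. Camera axes: x right, y down, z forward; pixel columns grow to the right and rows downward; lengths in m; the calibration is good to about 2 mm. A picture is of the moment at which its call begins. There is no depth.
- hand_in(): hands the job in, once; it reports no verdict.
The state is a dict: "clock": time; "joint_pos": joint angles; "qvel": joint speeds; "tau": joint torques, N m; "tcp_pos": TCP position; "orientation": TCP orientation; "wrist_force": force on the tool from outside, world axes, zero at the start; "ft_torque": the same for the moment, N m; "finger_gap": finger opening in m.
Only numpy, scipy, OpenCV 4.12 (cv2) and the standard library are available. Lean on these libraries where they do the work, as an engineer would, in place of code of your own. Each camera call takes 0.05 s, during which the arm holds its last target. There are 200 camera calls.

## Working session

There is one attempt and no reset: what is moved stays moved. The work goes in short steps, Python scripts to look and compute and a shell command to move; the robot and the scene stay as the last step left them, time stands still between calls to the robot, and variables do not carry over. Pictures are saved under pics/ and viewed, about 8 in all and at most 12, crops included, and the job is handed in when it is done.

```bash
ls; mkdir -p pics; cat > h.py <<'E'
from workcell import *
import numpy as np, cv2
def shot(n):
    c=read_camera(n); return c
def save(img,f): cv2.imwrite(f,cv2.cvtColor(np.ascontiguousarray(img),cv2.COLOR_RGB2BGR))
def plane(c,u,v,z):
    d=c["R"].T@np.linalg.inv(c["K"])@np.array([u,v,1.]); o=-c["R"].T@c["t"]
    return o+d*(z-o[2])/d[2]
def proj(c,X):
    p=c["K"]@(c["R"]@np.array(X)+c["t"]); return p[:2]/p[2]
E
python3 - <<'E'
from h import *
import pickle
for n in("side","top"):
    c=shot(n); pickle.dump(c,open(n+".pkl","wb")); save(c["image"],f"pics/{n}0.png")
    print(n,c["K"].round(1).tolist(),(-c["R"].T@c["t"]).round(3),c["R"].round(3).tolist())
print(get_state())
E
```

```text
pics
side [[471.1, 0.0, 318.2], [0.0, 471.1, 200.2], [0.0, 0.0, 1.0]] [ 0.084 -0.608  0.78 ] [[0.772, -0.635, -0.015], [-0.424, -0.497, -0.757], [0.474, 0.591, -0.653]]
top [[391.2, 0.0, 315.0], [0.0, 391.2, 196.2], [0.0, 0.0, 1.0]] [ 0.447 -0.009  1.072] [[0.006, -1.0, -0.014], [-0.993, -0.004, -0.121], [0.121, 0.015, -0.993]]
{'clock': 0.1, 'joint_pos': array([1.18836537e+00, 3.13923939e-01, 4.51267331e-02, 1.30361165e+00,
       2.56548684e-07, 1.43118808e+00]), 'qvel': array([-0.00020115, -0.0037669 ,  0.00267417, -0.00028958, -0.00044871,
        0.00076038]), 'tau': array([ 2.07327139e-03, -4.81726205e+01,  2.99242884e+01,  1.27791867e-02,
       -1.60492914e-04, -8.53241829e-06]), 'tcp_pos': array([0.1381018 , 0.5577125 , 0.23051278]), 'orientation': array([-2.08192572e-04,  1.21113255e-01,  9.92638368e-01, -7.78918810e-04]), 'wrist_force': array([-0.70534075, -0.00194136,  0.77453878]), 'ft_torque': array([ 0.02723728, -0.01988535, -0.01716257]), 'finger_gap': 0.08524792686053813}
```

View pics/top0.png

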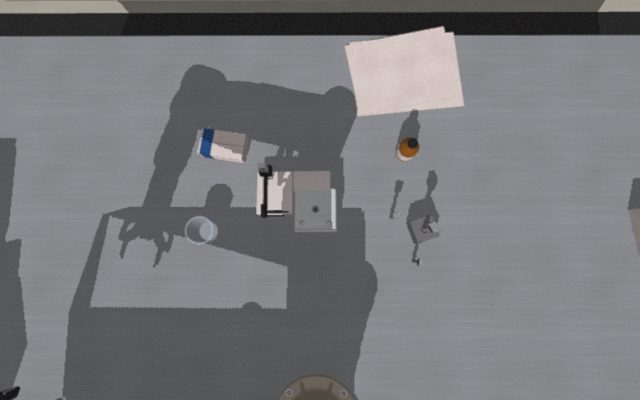

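View pics/side0.png

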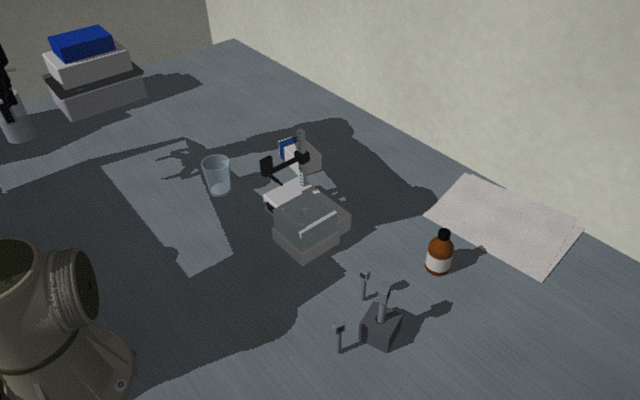

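The top view shows the heater block (large well about (316,209)), the cursor (265,212), the beaker (200,231), the bottle (407,149) and the carton (222,146). The stand with its rod is at (425,229). There are three rod candidates in the top view: (428,224) in the stand, and small ones at (395,215) and (417,262). The one in the stand is the largest and fits; I'll confirm that with a crop.

```bash
python3 - <<'E'
from h import *
import pickle
t=pickle.load(open("top.pkl","rb"))["image"];s=pickle.load(open("side.pkl","rb"))["image"]
def cr(i,u,v,w,h): return cv2.resize(i[v:v+h,u:u+w],(400,300),interpolation=cv2.INTER_CUBIC)
a=np.vstack([np.hstack([cr(t,385,195,80,60),cr(s,320,260,120,90)]),np.hstack([cr(t,250,155,100,75),cr(s,250,125,120,90)])])
a=cv2.convertScaleAbs(a,alpha=1.5)
save(a,"pics/crop1.png")
E
```

```text
(no output)
```

View pics/crop1.png

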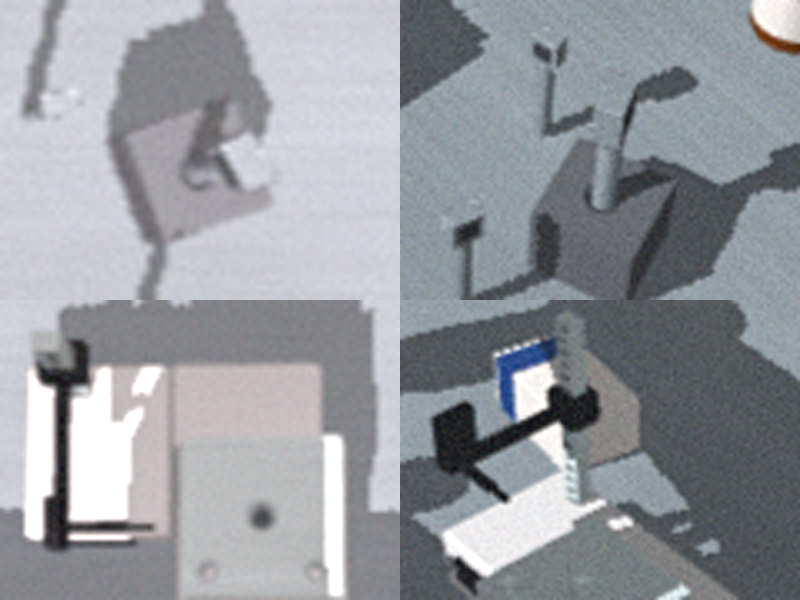

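The rod in the stand, head at about (434,227) in the top view, is clearly the largest, so it is the one. Next I'll compute positions.

```bash
python3 - <<'E'
from h import *
import pickle
t=pickle.load(open("top.pkl","rb"));s=pickle.load(open("side.pkl","rb"))
p=lambda u,v,z:plane(t,u,v,z)[:2].round(4)
print("hole",p(424.4,230,.05),"head",p(434,227.4,.14),"bore",p(315.25,209.25,.095))
cs=[(179,437),(323,434),(326,598),(178,598)]
for u,v in cs: print("blk",p(250+u/4,155+(v-300)/4,.095))
for u,v in [(122,133),(245,98),(270,200),(160,240)]: print("stand",p(385+u/5,195+v/5,.05))
print("tab",p(264,211,.18),"ptr",p(250+152/4,155+227/4,.15))
# side views
def tri(a,b):
    A=[];B=[]
    for c,(u,v) in((t,a),(s,b)):
        P=c["K"]@np.c_[c["R"],c["t"]]; A.append(P)
    X=cv2.triangulatePoints(A[0],A[1],np.array(a,float).reshape(2,1),np.array(b,float).reshape(2,1)); return (X[:3]/X[3]).ravel().round(4)
sd=lambda u,v:(250+u*.3,125+(v-300)*.3)
print("ptr",tri((250+152/4,155+227/4),sd(505,497)) , sd(55,0), tri((250+152/4,155+227/4),(250+105*.3,125+197*.3)))
print("tabtop",tri((250+56/4,155+205/4),(250+55*.3,125+105*.3)))
c=read_camera("wrist");print((-c["R"].T@c["t"]).round(3),c["R"].round(3).tolist(),c["K"].round(0).tolist(), get_state()["clock"])
R=cv2.Rodrigues
from scipy.spatial.transform import Rotation as Ro
q=get_state()["orientation"];print(Ro.from_quat(q,scalar_first=True).as_matrix().round(3))
E
```

```text
hole [ 0.4838 -0.2781] head [ 0.4868 -0.2772] bore [0.5325 0.0046]
blk [0.5829 0.0566]
blk [ 0.5852 -0.0342]
blk [ 0.4822 -0.0361]
blk [0.4817 0.056 ]
stand [ 0.5054 -0.2399]
stand [ 0.5239 -0.3042]
stand [ 0.4711 -0.3154]
stand [ 0.4502 -0.2582]
tab [0.5205 0.1207] ptr [0.5215 0.0682]
ptr [ 0.6231 -0.0541  0.1835] (266.5, 35.0) [0.5235 0.0688 0.1364]
tabtop [0.5289 0.1227 0.1788]
[0.065 0.577 0.375] [[0.242, 0.97, -0.001], [0.927, -0.231, 0.294], [0.285, -0.072, -0.956]] [[302.0, 0.0, 324.0], [0.0, 302.0, 197.0], [0.0, 0.0, 1.0]] 0.15
[[-0.971  0.24  -0.001]
 [ 0.24   0.971 -0.001]
 [ 0.    -0.001 -1.   ]]
```

```bash
python3 -m crank '{"travel": [[-2,-1.7,-1],[-3,-2.6,-2],[-4,-3.4,-2.2],[-5,-4.3,-2.2],[-6,-5.1,-2.2]],"turn":[0,0,0,0,0]}' 85
python3 -m crank '{"travel": [[-1,-0.8,0],[-2,-1.7,0],[-3,-2.5,0],[-3.5,-3,0],[-3.5,-3,0]],"turn":[0,0,0,0,0]}'; python3 -c "
from h import *
s=get_state();print(s['joint_pos'].round(3),s['clock'],s['tcp_pos'])"
```

```text
clock: 0.57
tcp_pos: [0.2528, 0.3978, 0.2998]
orientation: [0.0, 0.12, 0.993, 0.001]
wrist_force: [1.0, 0.7, 0.4]
finger_gap: 0.0847
clock: 0.98
tcp_pos: [0.361, 0.2455, 0.2986]
orientation: [0.0, 0.123, 0.992, -0.001]
wrist_force: [0.5, 0.7, -0.1]
finger_gap: 0.0851
[ 4.140e-01  3.100e-02 -1.330e-01  1.406e+00 -1.000e-03  6.600e-01] 0.9833 [0.36101318 0.24549738 0.29855957]
```

```bash
python3 -m crank '{"travel": [[-0.45,-0.9,0],[-0.9,-1.8,0],[-1.35,-2.6,0],[-1.8,-3.5,0],[-2.25,-4.4,0]],"turn":[0,0,0,0,0]}'
python3 -m crank '{"travel": [[-0.45,-0.9,0],[-0.9,-1.8,0],[-1.35,-2.6,0],[-1.8,-3.5,0],[-2.25,-4.4,0]],"turn":[0,0,0,0,0]}'
python3 -m crank '{"travel": [[-0.6,-1,0],[-1.2,-2,0],[-1.7,-3.1,0],[-1.7,-3.1,0],[-1.7,-3.1,0]],"turn":[0,0,0,0,0]}'
python3 - <<'E'
from h import *
import pickle
c=shot("wrist");pickle.dump(c,open("w1.pkl","wb"));s=get_state();print(s['joint_pos'].round(3),s['tcp_pos'])
u,v=proj(c,[.486,-.278,.14]);print(u,v)
u=int(np.clip(u-100,0,440));v=int(np.clip(v-75,0,250));print(u,v)
save(cv2.resize(c["image"][v:v+150,u:u+200],(800,600),interpolation=cv2.INTER_CUBIC),"pics/w1.png")
E
```

```text
clock: 1.4
tcp_pos: [0.4041, 0.0546, 0.2986]
orientation: [0.0, 0.121, 0.993, 0.0]
wrist_force: [0.8, 1.6, -0.2]
finger_gap: 0.085
clock: 1.82
tcp_pos: [0.4491, -0.138, 0.2986]
orientation: [0.0, 0.121, 0.993, 0.0]
wrist_force: [1.0, 0.2, -0.2]
finger_gap: 0.0853
clock: 2.23
tcp_pos: [0.4857, -0.2768, 0.297]
orientation: [-0.001, 0.123, 0.992, 0.0]
wrist_force: [-1.1, -0.4, 0.0]
finger_gap: 0.085
[-0.659  0.272  0.151  1.451  0.    -0.413] [ 0.48520741 -0.27456183  0.29735942]
321.5464393589601 181.85539099237602
221 106
```

View pics/w1.png

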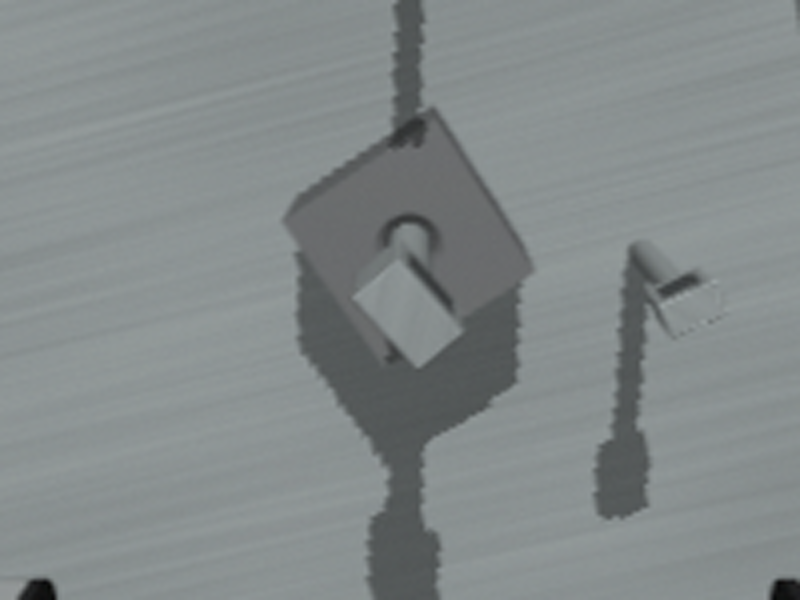

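The wrist crop shows the rod's head with corners at about (400,256), (464,322), (417,367) and (353,298), the hole at (410,238), and the small decoy at right.

```bash
cat >> h.py <<'E'
from scipy.spatial.transform import Rotation as Ro
def tool(d,ps=None):
    "world displacement -> tool units from current pose"
    M=Ro.from_quat(get_state()["orientation"],scalar_first=True).as_matrix()
    return (M.T@np.array(d)/.04).round(3)
E
python3 - <<'E'
from h import *
import pickle
c=pickle.load(open("w1.pkl","rb"))
P=[plane(c,221+u/4,106+v/4,.14) for u,v in[(400,256),(464,322),(417,367),(353,298)]]
for p in P: print(p.round(4))
print("ctr",np.mean(P,0).round(4)); a=P[1]-P[0]+P[2]-P[3]; b=P[2]-P[1]+P[3]-P[0]
print("len",np.linalg.norm(a)/2,np.linalg.norm(b)/2,"x yaw",np.degrees(np.arctan2(a[1],a[0])),"y dir",np.degrees(np.arctan2(b[1],b[0])))
M=Ro.from_quat(get_state()["orientation"],scalar_first=True).as_matrix();print("tool y",np.degrees(np.arctan2(M[1,1],M[0,1])))
print("hole",plane(c,221+410/4,106+236/4,.05))
ctr=np.mean(P,0);print(tool(np.r_[ctr[:2],.106]-get_state()["tcp_pos"]))
E
```

```text
[ 0.4739 -0.2755  0.14  ]
[ 0.4947 -0.2638  0.14  ]
[ 0.5035 -0.2785  0.14  ]
[ 0.4815 -0.2899  0.14  ]
ctr [ 0.4884 -0.2769  0.14  ]
len 0.024341499578730035 0.016736417741082255 x yaw 28.257520917195322 y dir -60.60668384636636
tool y 75.9110696615693
hole [ 0.48630631 -0.27607856  0.05      ]
[-0.101 -0.042  4.784]
```

```bash
python3 -m crank '{"travel": [[-0.09,-0.04,0.5],[-0.09,-0.04,1],[-0.09,-0.04,1.5],[-0.09,-0.04,2],[-0.09,-0.04,2.5]],"turn":[-0.12,-0.24,-0.36,-0.48,-0.6]}' 60 70
python3 -m crank '{"travel": [[0,0,0.1],[0,0,0.1],[0,0,0.1]],"turn":[-0.12,-0.149,-0.149]}'
python3 - <<'E'
from h import *
print(tool(np.array([.4875,-.2768,.107])-get_state()["tcp_pos"]),get_state()["joint_pos"].round(2))
M=Ro.from_quat(get_state()["orientation"],scalar_first=True).as_matrix();print("tool y",np.degrees(np.arctan2(M[1,1],M[0,1])))
E
```

```text
clock: 2.7
tcp_pos: [0.4883, -0.2733, 0.1981]
orientation: [0.0, -0.181, 0.983, 0.0]
wrist_force: [0.4, -0.2, -0.1]
finger_gap: 0.06
clock: 2.95
tcp_pos: [0.4879, -0.2731, 0.1942]
orientation: [-0.0, -0.252, 0.968, 0.001]
wrist_force: [-0.3, -0.7, -0.8]
finger_gap: 0.06
[ 0.054 -0.08   2.181] [-0.65  0.3  -0.07  1.21  0.   -1.16]
tool y 119.13685029076655
```

```bash
python3 -m crank '{"travel": [[0.05,-0.08,0.5],[0.05,-0.08,1],[0.05,-0.08,1.6],[0.05,-0.08,2.18],[0.05,-0.08,2.18]],"turn":[0,0,0,0,0]}'
python3 -m crank '{"travel": [[0,0,0],[0,0,0],[0,0,0],[0,0,0],[0,0,0]],"turn":[0,0,0,0,0]}' 0 70
python3 -m crank '{"travel": [[0,0,0],[0,0,0],[0,0,0]],"turn":[0,0,0]}'
```

```text
clock: 3.37
tcp_pos: [0.486, -0.276, 0.1038]
orientation: [-0.002, -0.25, 0.968, 0.003]
wrist_force: [-0.2, 0.9, -0.4]
finger_gap: 0.0595
clock: 3.78
tcp_pos: [0.4895, -0.2795, 0.1096]
orientation: [0.001, -0.25, 0.968, -0.001]
wrist_force: [-0.5, 1.7, 6.8]
finger_gap: 0.0149
clock: 4.03
tcp_pos: [0.4895, -0.2795, 0.1096]
orientation: [0.001, -0.25, 0.968, -0.001]
wrist_force: [-0.2, 0.5, 6.2]
finger_gap: 0.0152
```

```bash
python3 -m crank '{"travel": [[0,0,-0.1],[0,0,-0.3],[0,0,-0.6],[0,0,-1],[0,0,-1.4]],"turn":[0,0,0,0,0]}'
python3 -m crank '{"travel": [[0,0,-0.5],[0,0,-1.1],[0,0,-1.7],[0,0,-1.9],[0,0,-1.9]],"turn":[0,0,0,0,0]}'
python3 - <<'E'
from h import *
import pickle
c=shot("side");pickle.dump(c,open("s2.pkl","wb"))
save(cv2.resize(c["image"][140:340,260:500],(720,600),interpolation=cv2.INTER_CUBIC),"pics/s2.png")
s=get_state();print(tool(np.array([.5325,.0046,.245])-s["tcp_pos"]),s["joint_pos"].round(2),s["finger_gap"],s["wrist_force"])
E
```

```text
clock: 4.45
tcp_pos: [0.488, -0.2789, 0.1642]
orientation: [-0.0, -0.25, 0.968, 0.0]
wrist_force: [0.3, -0.2, -2.6]
finger_gap: 0.015
clock: 4.87
tcp_pos: [0.4895, -0.2799, 0.2422]
orientation: [0.001, -0.25, 0.968, -0.002]
wrist_force: [-0.3, -0.1, -1.7]
finger_gap: 0.0149
[-4.398  5.68  -0.128] [-0.66  0.29  0.03  1.31  0.   -1.17] 0.015158668980393801 [ 0.32262839  0.04505685 -2.97839281]
```

View pics/s2.png

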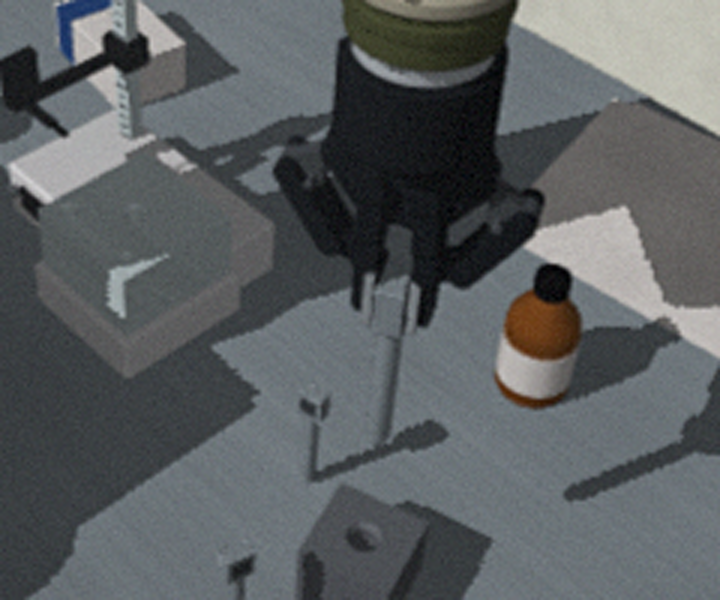

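The side crop shows the rod held upright, with its foot at (383,442) in the crop, clear of the stand. I'll move most of the way, then refine the bore position with the wrist view.

```bash
python3 -m crank '{"travel": [[-0.4,0.5,-0.1],[-0.9,1.1,-0.1],[-1.4,1.75,-0.1],[-1.9,2.4,-0.1],[-2.4,3.05,-0.1]],"turn":[0,0,0,0,0]}'
python3 -m crank '{"travel": [[-0.5,0.6,0],[-0.9,1.1,0],[-1.1,1.45,0],[-1.1,1.45,0],[-1.1,1.45,0]],"turn":[0,0,0,0,0]}'
python3 - <<'E'
from h import *
import pickle
c=shot("wrist");pickle.dump(c,open("w2.pkl","wb"));d=shot("top");pickle.dump(d,open("t2.pkl","wb"))
a=pickle.load(open("s2.pkl","rb"))
print("s2 foot on z=.14:",plane(a,387.7,287.3,.14),"tcp then .4895 -.2799")
u,v=proj(c,[.5325,.0046,.095]);print(u,v,get_state()["tcp_pos"])
save(c["image"],"pics/w2.png")
E
```

```text
clock: 5.33
tcp_pos: [0.5121, -0.1241, 0.2412]
orientation: [-0.001, -0.25, 0.968, 0.001]
wrist_force: [-0.2, 0.1, -1.8]
finger_gap: 0.015
clock: 5.75
tcp_pos: [0.5226, -0.0528, 0.2417]
orientation: [-0.001, -0.251, 0.968, 0.001]
wrist_force: [-0.8, -0.6, -2.2]
finger_gap: 0.015
s2 foot on z=.14: [ 0.49383603 -0.28173712  0.14      ] tcp then .4895 -.2799
366.6145174298397 217.23764754118406 [ 0.52300854 -0.05418755  0.24231214]
```

View pics/w2.png

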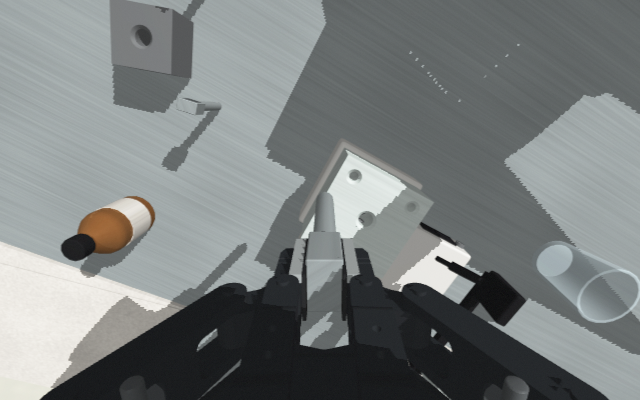

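The wrist view shows the large well at (366,218), where my estimate predicted (367,217), and the rod's foot at about (324,197).

```bash
python3 - <<'E'
from h import *
import pickle
c=pickle.load(open("w2.pkl","rb"));t=pickle.load(open("top.pkl","rb"))
g=cv2.cvtColor(c["image"],cv2.COLOR_RGB2GRAY)[205:233,352:380]
print(g[::2,::2])
def dark(c,u,v,r,z):
    g=cv2.cvtColor(c["image"],cv2.COLOR_RGB2GRAY)[v-r:v+r+1,u-r:u+r+1].astype(float)
    w=np.clip(np.median(g)-15-g,0,None); Y,X=np.mgrid[v-r:v+r+1,u-r:u+r+1]
    uu,vv=(w*X).sum()/w.sum(),(w*Y).sum()/w.sum(); print((uu,vv),plane(c,uu,vv,z).round(4))
dark(t,315,209,5,.095)
print("wrist bore",plane(c,366,218.5,.095).round(4),"foot",plane(c,324,194,.14).round(4),plane(c,324,198,.14).round(4))
E
```

```text
[[227 226 225 224 226 225 225 225 225 223 224 226 227 227]
 [228 229 227 226 225 225 226 225 225 225 225 223 225 227]
 [227 226 228 228 227 226 226 226 226 225 225 225 224 224]
 [229 229 227 227 228 216 178 136 150 216 226 227 225 225]
 [227 228 229 227 187 130  84 114 113 122 140 221 227 208]
 [227 225 227 208 135 117 116 114 112 107 123 148 177 143]
 [228 229 224 185 112 117 114 112 111 109 116 130 139 142]
 [228 227 231 179 101  98 115 117 115 111 112 133 140 143]
 [226 227 238 226 146 102 108 118 115 114 120 134 139 144]
 [227 228 240 242 215 128 119 117 117 115 133 136 141 143]
 [227 229 232 246 242 213 119 119 118 135 136 137 144 143]
 [230 227 227 242 246 216 139 140 139 139 140 144 142 144]
 [228 228 229 223 193 141 141 140 139 141 145 144 145 144]
 [227 228 225 143 144 143 143 143 143 145 143 144 144 144]]
(np.float64(315.0432098765432), np.float64(208.9320987654321)) [0.5333 0.0051 0.095 ]
wrist bore [0.534  0.0048 0.095 ] foot [ 0.5205 -0.0524  0.14  ] [ 0.5236 -0.0507  0.14  ]
```

```bash
python3 -m crank '{"travel": [[-0.3,0.4,0],[-0.6,0.8,0],[-0.95,1.15,0],[-0.95,1.15,0.4],[-0.95,1.15,0.8]],"turn":[0,0,0,0,0]}'
python3 -m crank '{"travel": [[0,0,0.1],[0,0,0.1],[0,0,0.1]],"turn":[0,0,0]}'
python3 - <<'E'
from h import *
s=get_state();print(s["tcp_pos"],s["wrist_force"],tool(np.array([.5335,.005,.19])-s["tcp_pos"]))
for n in("side","top"):
    c=shot(n);save(c["image"],f"pics/{n}3.png");u,v=proj(c,[.5335,.005,.095]);u,v=int(u),int(v)
    r=cv2.resize(c["image"][v-50:v+40,u-60:u+60],(400,300),interpolation=cv2.INTER_CUBIC)
    a=r if n=="side" else np.vstack([a,r]);print(n,u-60,v-50)
    a=a if n=="top" else r
save(cv2.convertScaleAbs(a,alpha=1.6),"pics/c3.png")
E
```

```text
clock: 6.27
tcp_pos: [0.5355, 0.0044, 0.2116]
orientation: [0.001, -0.25, 0.968, -0.0]
wrist_force: [-0.9, 0.2, -2.1]
finger_gap: 0.0149
clock: 6.52
tcp_pos: [0.5343, 0.004, 0.2074]
orientation: [-0.0, -0.25, 0.968, 0.0]
wrist_force: [0.2, -0.5, -2.5]
finger_gap: 0.0154
[0.53434254 0.0040489  0.2074316 ] [ 0.22346943 -0.45815488 -2.45053139] [0.007 0.031 0.436]
side 243 161
top 255 158
```

View pics/c3.png

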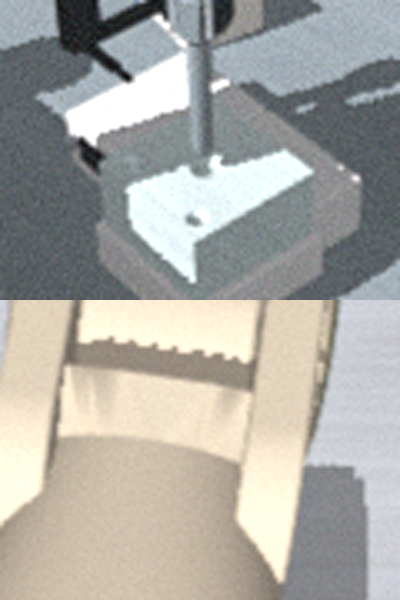

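The side crop shows the foot directly above the well mouth: foot at (201,155), hole at (203,170). I'll descend with force checks.

```bash
python3 -m crank '{"travel": [[0,0.03,0.1],[0,0.03,0.25],[0,0.03,0.4],[0,0.03,0.5],[0,0.03,0.5]],"turn":[0,0,0,0,0]}'
python3 -m crank '{"travel": [[0,0,0.15],[0,0,0.3],[0,0,0.45],[0,0,0.45],[0,0,0.45]],"turn":[0,0,0,0,0]}'
```

```text
clock: 7.03
tcp_pos: [0.5346, 0.0053, 0.1868]
orientation: [0.0, -0.25, 0.968, -0.001]
wrist_force: [2.9, -2.6, -4.9]
finger_gap: 0.0153
clock: 7.45
tcp_pos: [0.5346, 0.005, 0.1688]
orientation: [0.0, -0.25, 0.968, -0.001]
wrist_force: [4.3, -6.6, -4.8]
finger_gap: 0.0152
```

```bash
python3 -m crank '{"travel": [[0,0,0.04],[0,0,0.08]],"turn":[0,0]}'
python3 -m crank '{"travel": [[0,0,0.04],[0,0,0.08]],"turn":[0,0]}'
python3 -m crank '{"travel": [[0,0,0.04],[0,0,0.08]],"turn":[0,0]}'
```

```text
clock: 7.62
tcp_pos: [0.5349, 0.0051, 0.1672]
orientation: [0.001, -0.25, 0.968, -0.001]
wrist_force: [1.1, -5.0, 7.3]
finger_gap: 0.0154
clock: 7.78
tcp_pos: [0.5349, 0.0051, 0.1642]
orientation: [0.001, -0.25, 0.968, -0.001]
wrist_force: [0.2, -6.4, 7.1]
finger_gap: 0.0149
clock: 7.95
tcp_pos: [0.5349, 0.0051, 0.1611]
orientation: [0.001, -0.25, 0.968, -0.001]
wrist_force: [0.8, -4.6, 7.0]
finger_gap: 0.0151
```

```bash
python3 -m crank '{"travel": [[0,0,0.03],[0,0,0.055]],"turn":[0,0]}' | grep -E "tcp|wrist"
python3 -m crank '{"travel": [[0,0,0.03],[0,0,0.055]],"turn":[0,0]}' | grep -E "tcp|wrist"
```

```text
tcp_pos: [0.5349, 0.005, 0.1588]
wrist_force: [-0.1, -4.6, 7.2]
tcp_pos: [0.5349, 0.005, 0.1567]
wrist_force: [0.7, -5.0, 9.2]
```

```bash
python3 -m crank '{"travel": [[0,0,0.03],[0,0,0.05]],"turn":[0,0]}' | grep -E "tcp|wrist"
```

```text
tcp_pos: [0.535, 0.005, 0.155]
wrist_force: [0.7, -4.4, 9.6]
```

```bash
python3 -m crank '{"travel": [[0,0,0.02],[0,0,0.035]],"turn":[0,0]}' | grep -E "tcp|wrist"
```

```text
tcp_pos: [0.5351, 0.005, 0.154]
wrist_force: [-0.9, -5.7, 11.2]
```

```bash
python3 -m crank '{"travel": [[0,0,0.02],[0,0,0.03]],"turn":[0,0]}' | grep -E "tcp|wrist"
python3 - <<'E'
from h import *
for i in range(3):
    shot("side"); s=get_state();print(s["tcp_pos"][2],s["wrist_force"].round(1),s["finger_gap"])
E
```

```text
tcp_pos: [0.5351, 0.005, 0.153]
wrist_force: [-1.1, -4.3, 13.3]
0.1530055212095474 [-0.3 -5.  12.4] 0.015173484290140328
0.15298028265069658 [-0.8 -3.7 11.6] 0.014926387051532439
0.1529993974317374 [-0.7 -4.5 13.1] 0.01503033186638817
```

```bash
python3 -m crank '{"travel": [[0,0,0],[0,0,0],[0,0,0],[0,0,0]],"turn":[0,0,0,0]}' 36| grep -E "tcp|wrist|gap"
python3 -m crank '{"travel": [[0,0,0],[0,0,-0.3],[0,0,-0.9],[0,0,-1.7],[0,0,-2.5]],"turn":[0,0,0,0,0]}'| grep -E "tcp|wrist|gap"
python3 - <<'E'
from h import *
import pickle
c=shot("wrist");s=shot("side");pickle.dump((c,s),open("p4.pkl","wb"))
print(get_state()["tcp_pos"],proj(c,[.5335,.005,.183]),proj(s,[.5335,.005,.183]),proj(s,[.5215,.0688,.136]))
S=cv2.resize(s["image"][105:225,245:345],(400,480),interpolation=cv2.INTER_CUBIC)
W=cv2.resize(c["image"][120:360,240:440],(400,480))
save(cv2.convertScaleAbs(np.hstack([S,W]),alpha=1.3),"pics/p4.png")
E
```

```text
tcp_pos: [0.5331, 0.0066, 0.1501]
wrist_force: [0.2, 0.6, -0.1]
finger_gap: 0.0362
tcp_pos: [0.5329, 0.0064, 0.2509]
wrist_force: [1.8, 0.2, 0.2]
finger_gap: 0.0362
[0.53644163 0.00590531 0.25606952] [320.22778808 208.81167539] [301.92038117 179.25481453] [280.42518509 184.6470048 ]
```

View pics/p4.png

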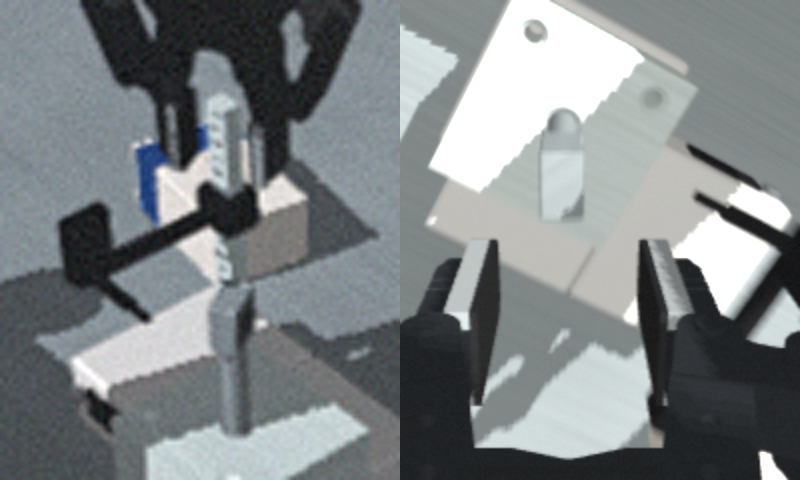

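The rod stands upright in the well, top at about (230,292) in the left crop. The pointer tip is at (150,319). Next is the tab.

```bash
python3 -m crank '{"travel": [[-0.3,0.7,0],[-0.6,1.4,0],[-0.9,2.1,0],[-1.16,2.7,0],[-1.16,2.7,0]],"turn":[0.12,0.24,0.36,0.48,0.49]}' 50| grep -E "tcp|wrist|gap"
python3 -m crank '{"travel": [[0,0,0],[0,0,0],[0,0,0]],"turn":[0,0,0]}' | grep -E "tcp|wrist|gap"
python3 - <<'E'
from h import *
import pickle
c=shot("wrist");pickle.dump((c,get_state()),open("w5.pkl","wb"));
T=[.5217,.1245]
print(get_state()["tcp_pos"],get_state()["joint_pos"].round(2),"tab top",proj(c,T+[.178]),"ptr",proj(c,[.5225,.0688,.136]),"rod",proj(c,[.5335,.005,.1834]))
M=Ro.from_quat(get_state()["orientation"],scalar_first=True).as_matrix();print("tool y",np.degrees(np.arctan2(M[1,1],M[0,1])))
save(cv2.resize(c["image"][100:340,160:480],(800,600),interpolation=cv2.INTER_CUBIC),"pics/w5.png")
E
```

```text
tcp_pos: [0.5209, 0.1269, 0.2502]
wrist_force: [0.4, 0.1, -0.5]
finger_gap: 0.0502
tcp_pos: [0.5221, 0.1222, 0.2505]
wrist_force: [0.7, 0.2, 0.1]
finger_gap: 0.0502
[0.52222049 0.12201299 0.25061863] [ 0.08  0.23 -0.01  1.32 -0.    0.06] tab top [325.20254613 207.18585493] ptr [262.53446771 191.89436116] rod [166.031146   222.22569922]
tool y 90.90501438979564
```

View pics/w5.png

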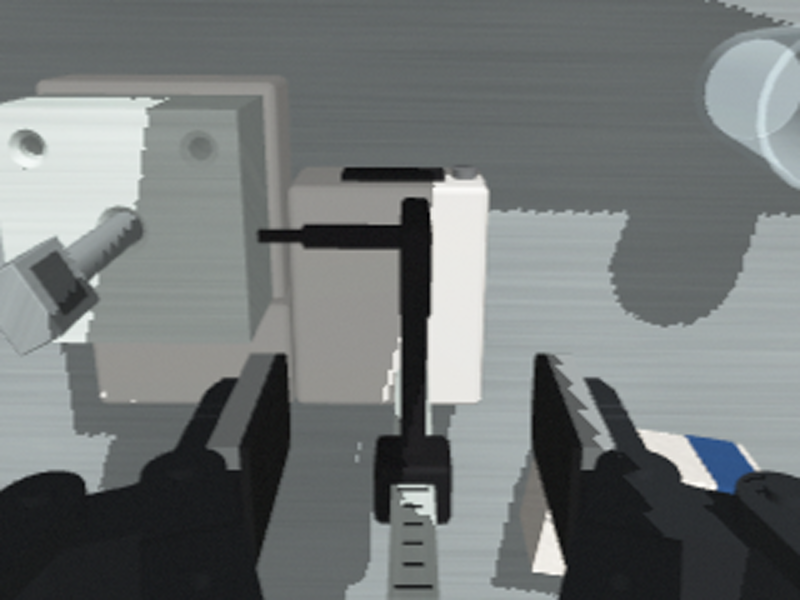

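The wrist crop shows the tab plate centred at about (416,268), matching the prediction (413,268), with the pointer tip at (258,236). The jaws are aligned, so I'll descend and pinch.

```bash
python3 -m crank '{"travel": [[0,0.08,0.5],[0,0.08,1.2],[0,0.08,1.9],[0,0.08,2.4],[0,0.08,2.55]],"turn":[0,0,0,0,0]}'| grep -E "tcp|wrist|gap"
python3 -m crank '{"travel": [[0,0,0],[0,0,0],[0,0,0],[0,0,0],[0,0,0]],"turn":[0,0,0,0,0]}' 0 40| grep -E "tcp|wrist|gap"
python3 -m crank '{"travel": [[0,0,0],[0,0,0],[0,0,0]],"turn":[0,0,0]}'| grep -E "tcp|wrist|gap"
```

```text
tcp_pos: [0.52, 0.1249, 0.1454]
wrist_force: [-1.0, -1.0, -0.3]
finger_gap: 0.0498
tcp_pos: [0.5233, 0.1239, 0.1506]
wrist_force: [0.2, -8.3, 0.6]
finger_gap: 0.0091
tcp_pos: [0.5233, 0.1239, 0.1507]
wrist_force: [-0.5, -8.1, 0.1]
finger_gap: 0.0091
```

```bash
python3 -m crank '{"travel": [[0,-0.04,-0.1],[0,-0.04,-0.35],[0,-0.04,-0.6],[0,-0.04,-0.85],[0,-0.04,-1.0]],"turn":[0,0,0,0,0]}'| grep -E "tcp|wrist|gap"
python3 -m crank '{"travel": [[0,0,-0.1],[0,0,-0.15],[0,0,-0.15],[0,0,-0.15]],"turn":[0,0,0,0]}'| grep -E "tcp|wrist|gap"
python3 - <<'E'
from h import *
import pickle
s=shot("side");c=shot("wrist");pickle.dump((s,c,get_state()),open("s6.pkl","wb"))
print(get_state()["tcp_pos"],"rodtop@.1834",proj(s,[.5335,.005,.1834]),"ptr same z",proj(s,[.5225,.069,.1834]))
S=cv2.resize(s["image"][140:200,260:320],(600,600),interpolation=cv2.INTER_CUBIC)
save(cv2.convertScaleAbs(S,alpha=1.3),"pics/s6.png")
E
```

```text
tcp_pos: [0.5233, 0.1238, 0.191]
wrist_force: [3.4, -4.5, -4.7]
finger_gap: 0.0092
tcp_pos: [0.5233, 0.1238, 0.1969]
wrist_force: [1.3, -4.5, 0.1]
finger_gap: 0.0089
[0.52330111 0.12378168 0.19685091] rodtop@.1834 [301.91303191 179.1013021 ] ptr same z [279.24320721 166.98001611]
```

View pics/s6.png

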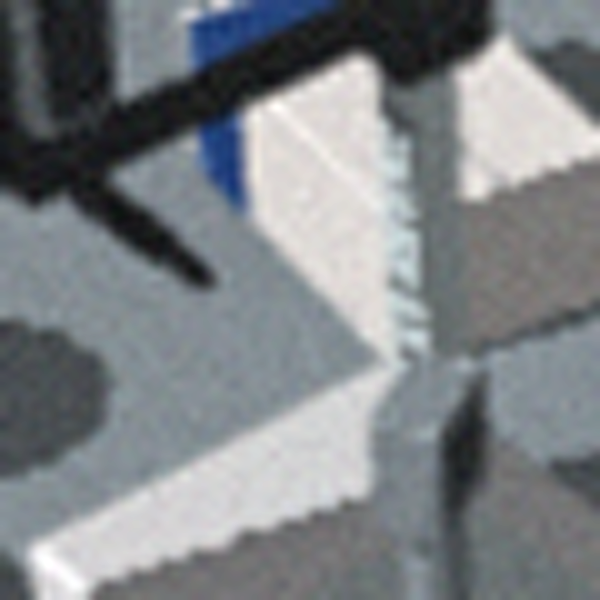

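In the side crop the pointer tip is at (281.0,167.8) and the rod top's centre at about (303,179.8) in full-image pixels. The row offset is -12.0 against -12.1 expected if level, so they agree. I'll release and retreat upward.

```bash
python3 -m crank '{"travel": [[0,-0.03,0],[0,-0.03,0]],"turn":[0,0]}'| grep -E "tcp|wrist|gap"
python3 -m crank '{"travel": [[0,0,0],[0,0,0],[0,0,0],[0,0,0]],"turn":[0,0,0,0]}' 40| grep -E "tcp|wrist|gap"
python3 -m crank '{"travel": [[0,0,-0.2],[0,0,-0.6],[0,0,-1.2],[0,0,-1.8],[0,0,-2.0]],"turn":[0,0,0,0,0]}'| grep -E "tcp|wrist|gap"
python3 -m crank '{"travel": [[0,0,0],[0,0,0],[0,0,0]],"turn":[0,0,0]}'| grep -E "tcp|wrist|gap"
python3 - <<'E'
from h import *
import pickle
s=shot("side");c=shot("wrist");t=shot("top");pickle.dump((s,c,t),open("s7.pkl","wb"))
print("rod",proj(c,[.5335,.005,.1834]),"ptr",proj(c,[.5225,.069,.1834]))
S=cv2.resize(s["image"][140:200,260:320],(400,400),interpolation=cv2.INTER_CUBIC)
W=cv2.resize(c["image"][150:270,150:270],(400,400),interpolation=cv2.INTER_CUBIC)
save(cv2.convertScaleAbs(np.hstack([S,W]),alpha=1.3),"pics/s7.png")
E
```

```text
tcp_pos: [0.5233, 0.1237, 0.1968]
wrist_force: [1.4, -0.6, 2.1]
finger_gap: 0.0089
tcp_pos: [0.5217, 0.1236, 0.1947]
wrist_force: [-0.0, 1.1, 0.3]
finger_gap: 0.0401
tcp_pos: [0.5232, 0.1236, 0.2788]
wrist_force: [0.2, -0.4, -0.0]
finger_gap: 0.04
tcp_pos: [0.5215, 0.1233, 0.2736]
wrist_force: [-0.5, 0.3, -0.2]
finger_gap: 0.04
rod [178.62934673 213.03670293] ptr [255.58987446 201.36701147]
```

View pics/s7.png

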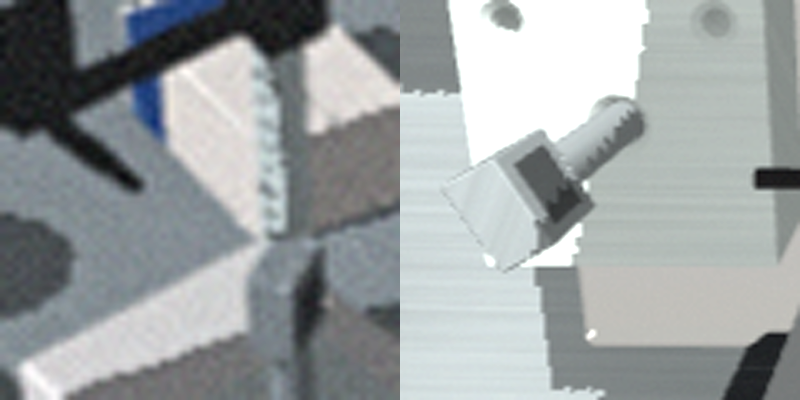

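```bash
python3 - <<'E'
from h import *
import pickle
s,c,t=pickle.load(open("s7.pkl","rb"))
P=lambda c:c["K"]@np.c_[c["R"],c["t"]]
for n,a,b in(("rod",(178.8,211.8),(303.05,179.9)),("ptr",(256.5,203.7),(281,167.75))):
    X=cv2.triangulatePoints(P(c),P(s),np.array(a).reshape(2,1),np.array(b).reshape(2,1));X=(X[:3]/X[3]).ravel();print(n,X.round(4),(proj(c,X)-a).round(2))
print(get_state()["clock"],get_state()["wrist_force"])
E
```

```text
rod [0.5347 0.0036 0.1811] [-0.39  1.61]
ptr [0.5263 0.0686 0.1796] [-0.17  0.6 ]
13.75 [-0.23735228  0.91972852  0.44380885]
```

The two-view check gives a rod-top minus pointer difference of +1.5 mm. I'll take one more independent check by wrist stereo, moving the arm sideways well above everything.

```bash
python3 -m crank '{"travel": [[0,-0.6,0],[0,-1.2,0],[0,-1.8,0],[0,-2.3,0],[0,-2.3,0]],"turn":[0,0,0,0,0]}'| grep -E "tcp|wrist"
python3 -m crank '{"travel": [[0,0,0],[0,0,0],[0,0,0]],"turn":[0,0,0]}'| grep -E "tcp|wrist"
python3 - <<'E'
from h import *
import pickle
c=shot("wrist");pickle.dump(c,open("w8.pkl","wb"))
r=proj(c,[.5335,.005,.1834]);p=proj(c,[.5225,.069,.1834]);print(r,p)
u,v=int(min(r[0],p[0])-30),int(r[1]-60);print(u,v)
save(cv2.resize(c["image"][v:v+120,u:u+160],(800,600),interpolation=cv2.INTER_CUBIC),"pics/w8.png")
E
```

```text
tcp_pos: [0.5234, 0.0285, 0.274]
wrist_force: [0.6, 0.0, -0.2]
tcp_pos: [0.5234, 0.0321, 0.2746]
wrist_force: [0.5, -0.3, 0.1]
[289.25128707 211.4017521 ] [367.24385867 199.81316429]
259 151
```

View pics/w8.png

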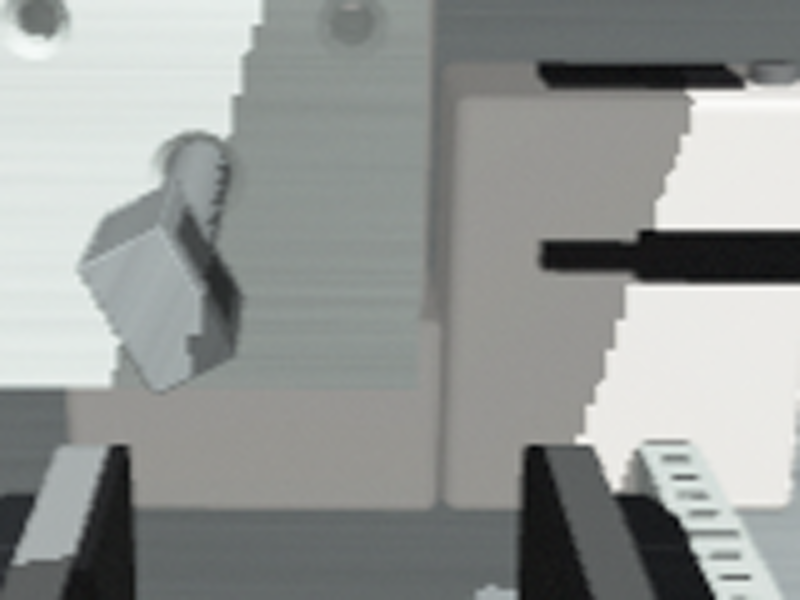

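The last crop shows the rod-top corners at (80,268), (160,222), (238,353) and (160,392), and the pointer tip at (540,256). My hand-picked disparities are coarse (1 px is 2 mm), so I'll refine the corners to sub-pixel.

```bash
python3 - <<'E'
from h import *
import pickle
s,c7,t=pickle.load(open("s7.pkl","rb"));c8=pickle.load(open("w8.pkl","rb"))
P=lambda c:c["K"]@np.c_[c["R"],c["t"]]
def sub(c,pts,w=3):
    g=cv2.cvtColor(c["image"],cv2.COLOR_RGB2GRAY)
    return cv2.cornerSubPix(g,np.float32(pts).reshape(-1,1,2),(w,w),(-1,-1),(3,50,.01)).reshape(-1,2)
f7=lambda u,v:(150+(u-400)/3.333-.35,150+v/3.333-.35); f8=lambda u,v:(259+u/5-.4,151+v/5-.4)
a=[f7(442,188),f7(503,271),f7(545,222),f7(755,170),f7(755,188)]
b=[f8(80,268),f8(160,392),f8(238,353),f8(541,242),f8(541,271)]
for w in(2,3,4):
    A,B=sub(c7,a,w),sub(c8,b,w)
    X=cv2.triangulatePoints(P(c7),P(c8),A.T.astype(float),B.T.astype(float));X=(X[:3]/X[3]).T
    for n,p,q,x,a0,b0 in zip(("rL","rB","rR","p1","p2"),A,B,X,a,b): print(w,n,(p-a0).round(1),(q-b0).round(1),"disp",(q-p).round(2),x.round(4))
# pointer rows: half-level crossings, horizontally along tip
for c,u,v in((c7,256,203),(c8,367,202)):
    g=cv2.cvtColor(c["image"],cv2.COLOR_RGB2GRAY).astype(float);print(g[v,u-5:u+6])
g7=cv2.cvtColor(c7["image"],cv2.COLOR_RGB2GRAY).astype(int);g8=cv2.cvtColor(c8["image"],cv2.COLOR_RGB2GRAY).astype(int)
print(g7[190:234:2,160:200]);print(g8[190:234:2,272:312])
E
```

```text
2 rL [-0.4 -0.5] [-0.8  0.3] disp [111.93  -1.09] [ 0.5271 -0.0074  0.1843]
2 rB [-0. -0.] [-0.4 -0.3] disp [109.64  -2.27] [0.5483 0.0057 0.1856]
2 rR [0. 0.] [-0.5  0.2] disp [112.52   5.12] [0.5367 0.0191 0.1897]
2 p1 [ 0.2 -0.4] [ 0.3 -0.3] disp [110.72  -1.57] [0.5222 0.0692 0.1811]
2 p2 [0.1 0.1] [-0.1 -0.6] disp [110.45  -1.92] [0.5269 0.069  0.182 ]
3 rL [ 0.1 -0.4] [-0.8  0.8] disp [111.44  -0.67] [ 0.5277 -0.0076  0.1834]
3 rB [-0. -0.] [-0.3 -0.2] disp [109.75  -2.16] [0.5482 0.0059 0.1859]
3 rR [ 0.8 -1.8] [-0.6  0.3] disp [111.65   7.01] [0.5365 0.019  0.1883]
3 p1 [ 0.  -0.4] [ 0.2 -0.3] disp [110.84  -1.59] [0.5221 0.0691 0.1814]
3 p2 [-0.   0.1] [-0.3 -0.6] disp [110.42  -1.98] [0.5269 0.0689 0.1819]
4 rL [0.4 0.1] [-0.9  0.5] disp [111.11  -1.53] [ 0.528  -0.0078  0.1827]
4 rB [-3.1 -2.4] [-0.1  0.1] disp [113.06   0.54] [0.5444 0.0068 0.1924]
4 rR [-0.3 -1.9] [-0.7  0.4] disp [112.65   7.18] [0.5357 0.0191 0.1903]
4 p1 [-0.1 -0.4] [ 0.  -0.3] disp [110.82  -1.59] [0.5222 0.0689 0.1814]
4 p2 [-0.2  0. ] [-0.3 -0.7] disp [110.55  -1.93] [0.5268 0.0688 0.1822]
[144. 14
[... 6755 characters left out ...]
 144 145 144
  145 145 143 142]
 [232 232 232 232 232 232 231 232 231 187 147 147 148 147 147 137 158 166
  163 165 169 167 165 167 148 126 139 147 147 147 147 146 147 145 146 146
  146 148 146 146]
 [180 188 191 192 191 192 191 190 190 166 148 147 146 147 147 147 133 152
  164 168 149 126 139 148 147 146 146 146 146 146 146 146 147 146 147 146
  146 146 146 145]
 [128 142 147 149 150 150 149 149 149 150 149 149 149 149 149 150 149 150
  150 149 150 149 149 149 149 150 150 149 150 149 150 150 148 149 150 150
  150 149 149 148]
 [126 141 147 150 150 150 149 149 149 149 149 149 148 149 150 150 149 150
  149 149 150 150 150 149 149 150 149 149 150 149 150 149 150 150 150 149
  149 149 149 149]]
```

Averaging the two long head edges gives a disparity of about 111.2 px, against 110.65 px for the pointer. That puts the rod top about 1 mm above the pointer, in line with the other checks (+0.8 and +1.5 mm) and well within 4 mm.

```bash
python3 -c "
from workcell import *
s=get_state();print(s['clock'],s['wrist_force'].round(1),s['finger_gap']);print(hand_in())"
```

```text
14.4667 [ 0.2 -0.1 -0.1] 0.04034158934500825
the job is handed in; nothing more can be done
None
```

The rod is standing bottomed in the large well, the scale's pointer is set level with its top, and the job is handed in at about 14.5 s with nothing gripped. No verdict was reported.

- **Bottoming:** The drag was steady at about 7 N on the wrist sensor. The force then rose at about 2 N per mm to about 12.7 N, which I read as the seat pressed roughly 2.5 mm. That figure comes from force, as the seat itself cannot be seen. When I opened the fingers the gripper dropped about 3 mm, so the seat may have gone a little deeper for a moment.
- **Pointer level:** Four checks put the rod's top between 0 and about 1.5 mm above the pointer, inside the 4 mm limit:
  - side-view pixel offset: about 0 mm
  - arm position: +0.8 mm
  - side and wrist cameras together: +1.5 mm
  - wrist stereo: about +1 mm on averaged head edges
- **Disagreement:** The raw wrist-stereo corner picks were noisy. They put the rod's top anywhere from about 1 to 11 mm above the pointer, and I set aside the outliers.
- **Other objects:** The arm's path stayed clear of the beaker, bottle and carton, but I did not measure their positions again at the end. The wrist force was near zero at hand-in.

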